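# Raise the fan on its screw lift to the stop and back off a quarter turn

### The job

Crank the handwheel of the screw lift that carries the round fan clockwise (seen from above) until you feel it come up against its upper stop, then turn it back a quarter turn so that the screw does not jam, and let go. Leave the other lift, the one with the empty two-bar fork, as it is set.

Things in the scene. Friction and masses are not known exactly. Their poses are not given: they have to be found in the camera images.
- fan_crank (a point): centre (halfway up) of the upright crank grip on the fan lift's handwheel: black, round, 22 mm in diameter, 50 mm tall, spinning freely on its own pin. It travels in a level circle, 50 mm from the wheel's axis, always 158 mm above the bench. Its lower end is 4 mm above the wheel's rim; nothing else on the lift is higher than the rim. Ignore its orientation
- fan_axis (a point): point on the upright axis of the fan lift's handwheel, 158 mm above the bench like the grip's centre. Black wheel, 128 mm across, rim top 129 mm above the bench, on a bolted-down steel lift. x points from the wheel to the load on the side away from the robot: a 130 mm square aluminium plate with a black round 110 mm fan, lower than the wheel. Yaw up to 20 degrees
- fan_wheel (a joint): turn of the fan lift's handwheel, rad, growing clockwise seen from above, which raises the carriage 8 mm a turn. It counts from an arbitrary zero; the upper stop is hard and lies between one and two turns clockwise of the start. The wheel drags lightly (2 to 4 N at the grip) and stays where it is left
- bare_crank (a point): centre of the crank grip on the other lift, which is the same in build and size but carries an empty fork of two dark steel bars in place of the fan; not to be turned. The two lifts stand side by side, either one on the left

How it is judged:
By the outcome, as a careful person would: the job done as asked, in the order asked, and still so for the second after the job is handed in, with the robot touching nothing.
It also fails if it takes over 64 s, if anything falls off the work surface, if the arm or the gripper's body presses on something with over 40 N, if the wrist force passes 120 N, or if a joint passes its speed limit or range.

### The arm

A 7-joint arm with a two-finger parallel gripper is mounted at the origin on the work surface. World frame = base frame: x ahead of the robot, y to its left, z up, the work surface at z = 0. Lengths are in m, angles in rad, forces in N, time in s.
With the tool pointing down it reaches from about 0.4 to 0.9 m from the base axis. Payload 5.5 kg.
Tool frame: the origin (TCP) lies midway between the tips of the shut fingers; the grasp point (between the pads) lies 19 mm behind it; z points along the fingers, y is the line along which they close (so a half turn about z gives the same grasp; the last joint's range is limited). The gripper opens to 92 mm and grips with 3 to 60 N. Pads are 19 mm wide; open, the fingers measure 130 mm over their backs; the gripper's body (75 mm by 190 mm) begins 47 mm behind the grasp point.
Start: joints at [1.486, 0.501, -0.427, 1.55, 0.221, 1.138, -0.21], TCP at [0.222, -0.611, 0.227] pointing down, gripper open.
Joint ranges: [-2.88, 2.88], [-0.31, 2.03], [-1.54, 1.56], [0.2, 2.42], [-1.41, 4.55], [0.19, 2.02], [-2.57, 2.57]. Speed limits (rad/s): [2.57, 2.57, 3.14, 3.14, 3.14, 3.14, 3.14].

### API

Orientations are given as a unit quaternion [x, y, z, w].
In Python, from rig import r, imaging gives the robot as it stands. The module is installed in compiled form; this text tells all that it offers.
- The arm moves only by the shell command python3 -m jog 'ROWS' [OPENING]. ROWS is JSON, one flat list of numbers, 6 for each row, row after row: the shift along the tool's x, y, z in m, then the turn, a rotation vector about the tool's x, y, z in degrees. A call has 1 to 12 rows; each row is the pose to reach, as a shift and turn from the pose commanded when the call began, along the tool's axes at that moment; what a row does not reach only later rows make up. A row lasts 1/8 s, in which the tool goes at most 62.5 mm and 10.7 degrees, less where a joint would pass 70% of its speed; a pose out of reach is approached as far as the arm can. A call with a gripper value outside its range is refused whole. OPENING is the gripper command: -1 is fully open, 1 is shut, values between are in proportion, set as the call begins (- or left out, the last holds). The fingers move at their own pace and stop on an object; the grip force is fixed at half the most. Time passes only in rows, so rows that repeat a pose let the fingers close. It gives the time, the measured TCP pose, the force, the opening and the grip force at its end, in the units of the state.
- r.state(): the state, without advancing time (a new reading comes with each control period).
- imaging.read_camera(name): name is "side" or "top" or "wrist"; returns a dict with "frame" (420x560x3 uint8, red, green, blue), "vertical_fov" (degrees; the focal length in pixels is half the picture's height over the tangent of half this angle, whatever the lens; pixels are square), "cx", "cy" (the principal point, pixels), "distortion" ([k1, k2, p1, p2, k3] as OpenCV has them; the pictures are not rectified), "R" (3x3) and "t" (3): a world point X has camera coordinates R X + t. Camera axes: x right, y down, z forward; pixel columns grow to the right and rows downward; lengths in m; the calibration is good to about 2 mm. A picture is of the moment at which its call begins. There is no depth.
- r.close_job(): hands the job in; it is judged then, once.
Trained networks look in the newest picture that a camera, given by its name, has taken for a name from the list of things; names that differ only in an ending like _2 or _b are one class to them, and where a whole thing is asked for, a point or a joint stands for the part that bears it (a point fixed in the world has none). Each returns a list of dicts, best first, with "conf" (0 to 1); they miss things now and then, are a little off and sometimes report something else, mostly with a low value. They report only what shows in the picture. A call takes as long as a camera call.
- imaging.cut_out(camera, name): "pixels" (420x560 bool, what is visible of it) and "box" ([left, top, right, bottom] in pixels, round what is visible of it).
- imaging.pinpoint(camera, name): "location" ([column, row] in pixels: a listed point, or the origin of a listed thing).
The state is a dict: "time_s": time; "q": joint angles; "joint_vel": joint speeds; "effort": joint torques, N m; "eef_pos": TCP position; "tcp_rot": TCP orientation; "ft_force": force on the tool from outside, world axes, zero at the start; "moment": the same for the moment, N m; "width": finger opening in m; "gripper_force": force on a finger pad.
Only numpy, scipy, OpenCV 4.12 (cv2) and the standard library are available. Lean on these libraries where they do the work, as an engineer would, in place of code of your own. Each camera call takes 0.05 s, during which the arm holds its last target. There are 200 camera calls.

## Working session

There is one attempt and no reset: what is moved stays moved. The work goes in short steps, Python scripts to look and compute and a shell command to move; the robot and the scene stay as the last step left them, time stands still between calls to the robot, and variables do not carry over. Pictures are saved under pics/ and viewed, at most 10 in all, crops included, and the job is handed in when it is done.

```bash
mkdir -p pics; cat > h.py <<'E'
from rig import r, imaging
import numpy as np, cv2
from scipy.spatial.transform import Rotation as Ro
def cam(n):
    c=imaging.read_camera(n); f=210/np.tan(np.radians(c["vertical_fov"]/2))
    c["K"]=np.array([[f,0,c["cx"]],[0,f,c["cy"]],[0,0,1]]); return c
def plane(c,px,z):
    u=cv2.undistortPoints(np.array([[px]],float),c["K"],np.array(c["distortion"],float))[0,0]
    R=np.array(c["R"]);t=np.array(c["t"]); o=-R.T@t; d=R.T@np.array([u[0],u[1],1])
    return o+d*(z-o[2])/d[2]
def save(c,n): cv2.imwrite("pics/"+n+".png",c["frame"][:,:,::-1])
E
python3 - <<'E'
from h import *
s=r.state(); print({k:np.round(v,3).tolist() for k,v in s.items()})
ims=[]
for n in ["side","top","wrist"]:
    c=cam(n); ims.append(c["frame"]); save(c,n+"0")
    for nm,z in [("fan_crank",.158),("fan_axis",.158),("bare_crank",.158)]:
        for p in imaging.pinpoint(n,nm)[:2]:
            print(n,nm,round(p["conf"],2),np.round(p["location"],1),np.round(plane(c,p["location"],z),3))
a=np.hstack(ims[:2]); cv2.imwrite("pics/a.png",cv2.resize(a,(800,300),interpolation=cv2.INTER_AREA)[:,:,::-1])
E
```

```text
{'time_s': 0.0, 'q': [1.486, 0.502, -0.427, 1.551, 0.221, 1.138, -0.21], 'joint_vel': [-0.0, -0.001, -0.001, 0.0, 0.001, -0.001, 0.003], 'effort': [-0.0, -56.661, -5.816, -27.912, -0.068, 0.031, 0.0], 'eef_pos': [0.221, -0.61, 0.226], 'tcp_rot': [0.985, 0.173, -0.0, -0.001], 'ft_force': [-0.057, 0.599, -0.148], 'moment': [0.017, 0.019, 0.019], 'gripper_force': 0.0, 'width': 0.092}
side fan_axis 0.92 [267.3 327.8] [ 0.491 -0.234  0.158]
side bare_crank 0.58 [215.6 134.6] [0.49  0.265 0.158]
top fan_crank 0.54 [415.3 238.5] [ 0.523 -0.286  0.158]
top fan_axis 0.63 [387.4 254.9] [ 0.493 -0.231  0.158]
top bare_crank 0.74 [122.6 254.6] [0.495 0.263 0.158]
```

View pics/top0.png

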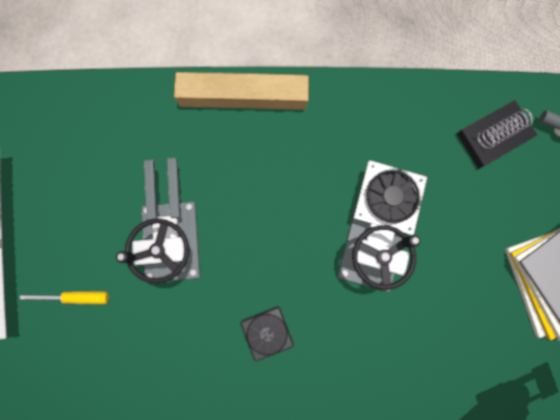

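View pics/side0.png

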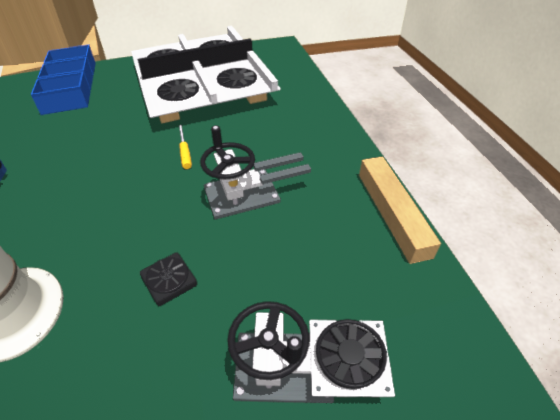

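The top view shows the fan lift on the right, with the wheel centre near (384,257) and the grip near (415,240). The bare lift is on the left. The side view agrees, with the grip near (294,342). I'll move above the grip and check from there.

```bash
python3 -m jog '[0.04,-0.02,0,0,0,2, 0.08,-0.04,0,0,0,4, 0.12,-0.06,0,0,0,6, 0.16,-0.08,0,0,0,8, 0.20,-0.10,0,0,0,10, 0.24,-0.12,0,0,0,12, 0.28,-0.14,0,0,0,14, 0.32,-0.16,0,0,0,16, 0.36,-0.18,0,0,0,18, 0.39,-0.20,0,0,0,20, 0.39,-0.20,0,0,0,20, 0.39,-0.20,0,0,0,20]' -1
python3 - <<'E'
from h import *
s=r.state(); print(s["eef_pos"],Ro.from_quat(s["tcp_rot"]).as_euler('xyz',degrees=True))
for n in ["side","top","wrist"]:
    c=cam(n); save(c,n+"1")
    for nm,z in [("fan_crank",.158),("fan_axis",.158)]:
        for p in imaging.pinpoint(n,nm)[:2]:
            print(n,nm,round(p["conf"],2),np.round(p["location"],1),np.round(plane(c,p["location"],z),4))
E
```

```text
time_s: 2.1
eef_pos: [0.5196, -0.2907, 0.2267]
tcp_rot: [1.0, -0.001, -0.0, 0.0]
ft_force: [-0.3, -1.4, 0.6]
width: 0.0917
gripper_force: 0.0
[ 0.5196231  -0.29073979  0.22668257] [ 1.79961235e+02  3.14787817e-02 -6.49668104e-02]
side fan_axis 0.76 [266.4 327.8] [ 0.4893 -0.2335  0.158 ]
top fan_axis 0.95 [389.2 255.7] [ 0.4913 -0.2344  0.158 ]
wrist fan_crank 0.67 [262.8 227.6] [ 0.5159 -0.2766  0.158 ]
wrist fan_axis 0.81 [205.1 259.9] [ 0.4919 -0.2354  0.158 ]
```

View pics/wrist1.png

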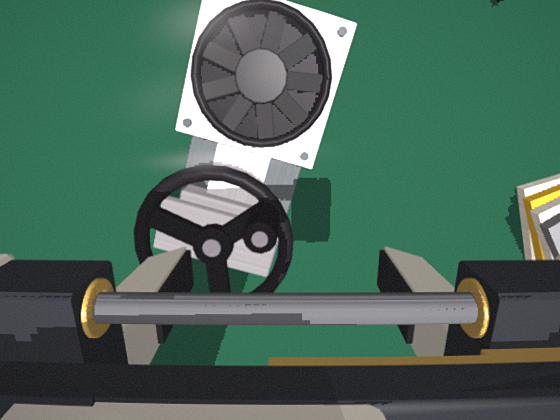

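The wrist view shows the grip top near (260,238) and the hub near (212,247). The networks put the axis at about (0.491,-0.2345) and the grip at (0.516,-0.277), which is 49 mm apart as expected. I'll descend and grasp.

```bash
python3 - <<'E'
from h import *
c=cam("wrist"); print(plane(c,(260,238),.183),plane(c,(212,247),.135))
E
python3 -m jog '[-0.002,-0.007,0,0,0,0, -0.004,-0.014,0.015,0,0,0, -0.004,-0.014,0.035,0,0,0, -0.004,-0.014,0.055,0,0,0, -0.004,-0.014,0.075,0,0,0, -0.004,-0.014,0.085,0,0,0, -0.004,-0.014,0.085,0,0,0, -0.004,-0.014,0.085,0,0,0]'
```

```text
[ 0.51834741 -0.27581238  0.183     ] [ 0.49243315 -0.23520442  0.135     ]
time_s: 3.6
eef_pos: [0.5166, -0.2762, 0.1423]
tcp_rot: [1.0, -0.001, 0.001, 0.0]
ft_force: [0.2, -0.0, -0.5]
width: 0.0919
gripper_force: 0.0
```

```bash
python3 -m jog '[0,0,0,0,0,0, 0,0,0,0,0,0, 0,0,0,0,0,0, 0,0,0,0,0,0, 0,0,0,0,0,0, 0,0,0,0,0,0, 0,0,0,0,0,0, 0,0,0,0,0,0]' 1
python3 - <<'E'
from h import *
s=r.state();print(s["eef_pos"],s["ft_force"],s["moment"])
# rows for clockwise circle, 15deg each, tool x=world x, tool y=-world y, start angle -58.5
A=np.array([.4915,-.2345]);a0=np.arctan2(*(s["eef_pos"][:2]-A)[::-1]);print(np.degrees(a0),np.linalg.norm(s["eef_pos"][:2]-A))
E
```

```text
time_s: 4.6
eef_pos: [0.5159, -0.2758, 0.1417]
tcp_rot: [1.0, -0.001, -0.0, -0.0]
ft_force: [-0.9, 1.0, 1.3]
width: 0.0215
gripper_force: 30.0
[ 0.51594614 -0.27575231  0.14173099] [-0.91107497  1.00366239  1.29658917] [0.22067745 0.11110505 0.02462404]
-59.34900069518447 0.04795171713540531
```

Grasped at 21.5 mm opening. I'll turn the first 90° clockwise and refine the circle from it.

```bash
python3 -m jog '[-0.012,0.005,0,0,0,0, -0.025,0.007,0,0,0,0, -0.038,0.005,0,0,0,0, -0.050,0,0,0,0,0, -0.060,-0.008,0,0,0,0, -0.068,-0.018,0,0,0,0, -0.068,-0.018,0,0,0,0]'
python3 - <<'E'
from h import *
for n in ["top"]:
    c=cam(n); save(c,n+"2")
    for nm,z in [("fan_crank",.158),("fan_axis",.158)]:
        for p in imaging.pinpoint(n,nm)[:2]:
            print(n,nm,round(p["conf"],2),np.round(p["location"],1),np.round(plane(c,p["location"],z),4))
print(r.state()["ft_force"],r.state()["eef_pos"],r.state()["moment"])
E
```

```text
time_s: 5.48
eef_pos: [0.4446, -0.2575, 0.1417]
tcp_rot: [1.0, -0.001, -0.003, -0.0]
ft_force: [-6.4, -0.6, 4.7]
width: 0.0215
gripper_force: 30.0
top fan_axis 0.58 [389.2 256.5] [ 0.4898 -0.2344  0.158 ]
[-6.66557841 -1.68179905  5.42668074] [ 0.4448845  -0.25792471  0.14164775] [-0.32711457  1.41832108  0.02083214]
```

```bash
python3 -m jog '[-0.008,-0.011,0,0,0,0, -0.009,-0.024,0,0,0,0, -0.008,-0.037,0,0,0,0, -0.003,-0.049,0,0,0,0, 0.005,-0.060,0,0,0,0, 0.016,-0.0675,0,0,0,0, 0.028,-0.0725,0,0,0,0, 0.041,-0.074,0,0,0,0, 0.054,-0.0725,0,0,0,0, 0.066,-0.0675,0,0,0,0, 0.076,-0.060,0,0,0,0, 0.084,-0.049,0,0,0,0]'
python3 - <<'E'
from h import *
c=cam("top");save(c,"top3");s=r.state();print(s["ft_force"],s["eef_pos"],s["moment"])
E
```

```text
time_s: 7.12
eef_pos: [0.5314, -0.2078, 0.1416]
tcp_rot: [1.0, -0.0, -0.002, -0.001]
ft_force: [-6.8, -0.3, 5.1]
width: 0.0215
gripper_force: 30.0
[-3.31999976 -1.86739657  1.91946598] [ 0.53253897 -0.20985651  0.14171268] [-0.2285799   0.74436178 -0.03532487]
```

View pics/top3.png

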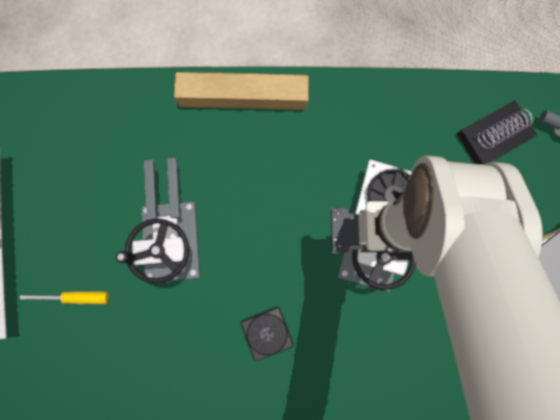

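Tracking fits the circle at centre (0.4887,-0.2338), r 50 mm. I'll finish the first turn, then continue in small steps.

```bash
cat > st.py <<'E'
from h import *
s=r.state(); d=s["eef_pos"][:2]-np.array([.4887,-.2338]); a=np.arctan2(d[1],d[0]); f=np.array(s["ft_force"])
print("ang",round(np.degrees(a),1),"rad",round(np.hypot(*d),4),"drag",round(-f[:2]@[np.sin(a),-np.cos(a)],1),"radial",round(f[:2]@[np.cos(a),np.sin(a)],1),"z",round(f[2],1),"t",s["time_s"])
E
python3 -m jog '[0.005,0.012,0,0,0,0, 0.007,0.025,0,0,0,0, 0.005,0.038,0,0,0,0, 0,0.050,0,0,0,0, -0.008,0.060,0,0,0,0, -0.018,0.068,0,0,0,0]'; python3 st.py
```

```text
time_s: 7.92
eef_pos: [0.5141, -0.277, 0.1417]
tcp_rot: [1.0, -0.0, 0.0, -0.0]
ft_force: [0.8, 5.7, 2.2]
width: 0.0214
gripper_force: 30.0
ang -59.6 rad 0.0501 drag 3.6 radial -4.5 z 2.2 t 7.925
```

```bash
python3 -m jog '[-0.012,0.005,0,0,0,0, -0.025,0.007,0,0,0,0, -0.025,0.007,0,0,0,0]'; python3 st.py
```

```text
time_s: 8.3
eef_pos: [0.4866, -0.2839, 0.1417]
tcp_rot: [1.0, -0.001, -0.001, -0.0]
ft_force: [-3.6, 5.5, 2.4]
width: 0.0213
gripper_force: 30.0
ang -92.4 rad 0.0502 drag -3.8 radial -5.4 z 2.4 t 8.3
```

```bash
cat >> st.py <<'E'
import sys; sys.exit(int(np.hypot(f[0],f[1])>14))
E
python3 -m jog '[-0.013,-0.002,0,0,0,0, -0.025,-0.007,0,0,0,0, -0.025,-0.007,0,0,0,0]' >/dev/null; python3 st.py &&
python3 -m jog '[-0.010,-0.008,0,0,0,0, -0.018,-0.018,0,0,0,0, -0.018,-0.018,0,0,0,0]' >/dev/null && python3 st.py &&
python3 -m jog '[-0.005,-0.012,0,0,0,0, -0.007,-0.025,0,0,0,0, -0.007,-0.025,0,0,0,0]' >/dev/null && python3 st.py
```

```text
ang -108.4 rad 0.0518 drag 30.1 radial 3.6 z -22.5 t 8.675
```

Resistance has jumped to 30 N at about 1.14 turns. I'll hold to confirm it's a hard stop.

```bash
python3 -m jog '[0,0,0,0,0,0, 0,0,0,0,0,0, 0,0,0,0,0,0]'; python3 st.py
python3 -m jog '[0.008,0.004,0,0,0,0, 0.008,0.004,0,0,0,0, 0.008,0.004,0,0,0,0]'; python3 st.py
```

```text
time_s: 9.05
eef_pos: [0.4724, -0.283, 0.1437]
tcp_rot: [1.0, -0.001, 0.01, 0.004]
ft_force: [26.3, -11.8, -21.9]
width: 0.0213
gripper_force: 29.2
ang -108.3 rad 0.0518 drag 28.7 radial 2.9 z -21.9 t 9.05
time_s: 9.43
eef_pos: [0.4729, -0.2833, 0.1434]
tcp_rot: [1.0, -0.001, 0.002, 0.002]
ft_force: [2.2, -0.3, 5.9]
width: 0.0206
gripper_force: 29.9
ang -107.7 rad 0.0519 drag 2.2 radial -0.4 z 5.9 t 9.425
```

A hard stop is confirmed: there was no creep under 29 N, and it unloaded on backing off. The grip may have slipped in the pads, so I'll look.

```bash
python3 - <<'E'
from h import *
c=cam("wrist");save(c,"wrist4")
A=np.array([.4887,-.2338])
for nm in ["fan_crank","fan_axis"]:
    for p in imaging.pinpoint("wrist",nm)[:2]:
        w=plane(c,p["location"],.158);d=w[:2]-A;print(nm,p["conf"],np.round(p["location"]),w,np.degrees(np.arctan2(d[1],d[0])),np.hypot(*d))
c=cam("side");save(c,"side4")
for nm in ["fan_crank","fan_axis"]:
    for p in imaging.pinpoint("side",nm)[:2]:
        w=plane(c,p["location"],.158);d=w[:2]-A;print(nm,p["conf"],np.round(p["location"]),w,np.degrees(np.arctan2(d[1],d[0])),np.hypot(*d))
E
```

```text
fan_crank 0.57 [285. 262.] [ 0.48240818 -0.28379869  0.158     ] -97.17238686418243 0.050393018714331744
fan_axis 0.91 [171. 245.] [ 0.49094167 -0.23367995  0.158     ] 3.0654042382029583 0.0022448803742807786
```

View pics/wrist4.png

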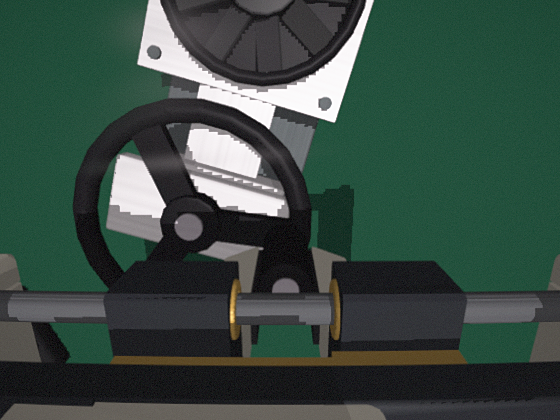

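The grip top sits at (287,288), slid toward the pads' leading edge: the grip is at x≈0.482 and the tool at 0.473. I'll regrasp it centred, then press gently on the stop again to fix its angle.

```bash
python3 -m jog '[0,0,0,0,0,0, 0,0,0,0,0,0, 0,0,0,0,0,0, 0,0,0,0,0,0, 0.005,0.001,0,0,0,0, 0.010,0.002,0,0,0,0, 0.010,0.002,0,0,0,0, 0.010,0.002,0,0,0,0]' 0.1; python3 st.py
python3 - <<'E'
from h import *
c=cam("wrist");save(c,"wrist5")
for nm in ["fan_crank","fan_axis"]:
    for p in imaging.pinpoint("wrist",nm)[:2]: print(nm,p["conf"],np.round(p["location"]),plane(c,p["location"],.158))
E
```

```text
time_s: 10.72
eef_pos: [0.4821, -0.283, 0.1416]
tcp_rot: [1.0, -0.001, -0.0, -0.0]
ft_force: [-0.3, 0.3, -0.1]
width: 0.0412
gripper_force: 0.0
ang -97.7 rad 0.0496 drag -0.4 radial -0.2 z -0.1 t 10.725
fan_crank 0.97 [287. 282.] [ 0.48276744 -0.28437314  0.158     ]
fan_axis 0.73 [175. 264.] [ 0.49177964 -0.23475606  0.158     ]
```

View pics/wrist5.png

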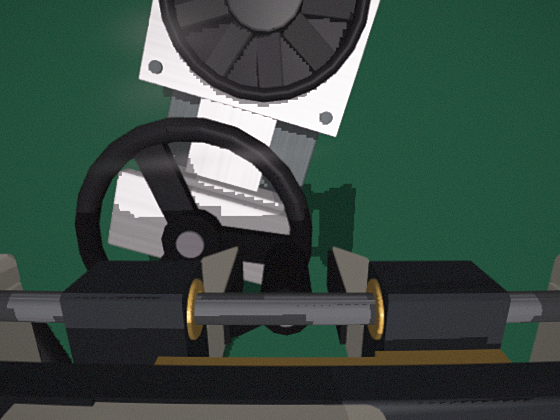

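The fingers now straddle the grip, centred within about 1 mm. I'll close and press gently.

```bash
python3 -m jog '[0,0,0,0,0,0, 0,0,0,0,0,0, 0,0,0,0,0,0, 0,0,0,0,0,0]' 1; python3 st.py
python3 -m jog '[-0.003,0,0,0,0,0, -0.006,-0.001,0,0,0,0, -0.006,-0.001,0,0,0,0, -0.006,-0.001,0,0,0,0]'; python3 st.py
```

```text
time_s: 11.38
eef_pos: [0.482, -0.2833, 0.1418]
tcp_rot: [1.0, -0.001, 0.0, 0.0]
ft_force: [0.6, -1.3, 0.6]
width: 0.022
gripper_force: 30.0
ang -97.7 rad 0.05 drag 0.7 radial 1.2 z 0.6 t 11.375
time_s: 11.88
eef_pos: [0.4817, -0.2832, 0.142]
tcp_rot: [1.0, -0.0, 0.006, 0.001]
ft_force: [16.9, -6.7, -16.4]
width: 0.0215
gripper_force: 30.0
ang -98.1 rad 0.0499 drag 17.7 radial 4.3 z -16.4 t 11.875
```

The stop is hard at -98°. I'll turn back counter-clockwise a quarter turn, to -8°.

```bash
python3 -m jog '[0.013,0.002,0,0,0,0, 0.021,0.001,0,0,0,0, 0.034,-0.003,0,0,0,0, 0.045,-0.010,0,0,0,0, 0.054,-0.0195,0,0,0,0, 0.060,-0.031,0,0,0,0, 0.062,-0.041,0,0,0,0, 0.062,-0.041,0,0,0,0, 0.062,-0.041,0,0,0,0]'; python3 st.py
```

```text
time_s: 13.0
eef_pos: [0.539, -0.2394, 0.1418]
tcp_rot: [1.0, 0.0, 0.001, -0.001]
ft_force: [1.0, 2.4, 0.6]
width: 0.0217
gripper_force: 30.0
ang -6.3 rad 0.0506 drag 2.5 radial 0.7 z 0.6 t 13.0
```

```bash
python3 -m jog '[0,0,0,0,0,0, 0,0,0,0,0,0, 0,0,0,0,0,0, 0,0,0,0,0,0, 0,0,-0.015,0,0,0, 0,0,-0.04,0,0,0, 0,0,-0.07,0,0,0, 0,0,-0.10,0,0,0, 0,0,-0.12,0,0,0, 0,0,-0.12,0,0,0]' -0.2
python3 -m jog '[-0.03,0.03,0,0,0,0, -0.06,0.06,0,0,0,0, -0.09,0.10,0,0,0,0, -0.12,0.14,0,0,0,0, -0.14,0.18,0,0,0,0, -0.14,0.22,0,0,0,0, -0.14,0.24,0,0,0,0, -0.14,0.24,0,0,0,0, -0.14,0.24,0,0,0,0]'
python3 - <<'E'
from h import *
for n in ["top","side"]:
    c=cam(n);save(c,n+"6")
    for nm in ["fan_crank","fan_axis","bare_crank"]:
        for p in imaging.pinpoint(n,nm)[:1]: print(n,nm,p["conf"],np.round(p["location"]),plane(c,p["location"],.158))
E
```

```text
time_s: 14.25
eef_pos: [0.5395, -0.2415, 0.2645]
tcp_rot: [1.0, -0.001, 0.002, 0.001]
ft_force: [-0.4, 0.6, 0.1]
width: 0.0549
gripper_force: 0.0
time_s: 15.38
eef_pos: [0.3981, -0.4793, 0.2611]
tcp_rot: [1.0, 0.0, -0.0, -0.001]
ft_force: [-0.5, 0.1, -0.5]
width: 0.0549
gripper_force: 0.0
top fan_crank 0.59 [394. 227.] [ 0.5443868  -0.24500111  0.158     ]
top fan_axis 0.61 [391. 252.] [ 0.49818647 -0.23811349  0.158     ]
top bare_crank 0.55 [124. 256.] [0.49142122 0.26034268 0.158     ]
side bare_crank 0.53 [216. 137.] [0.48821289 0.25566419 0.158     ]
```

View pics/top6.png

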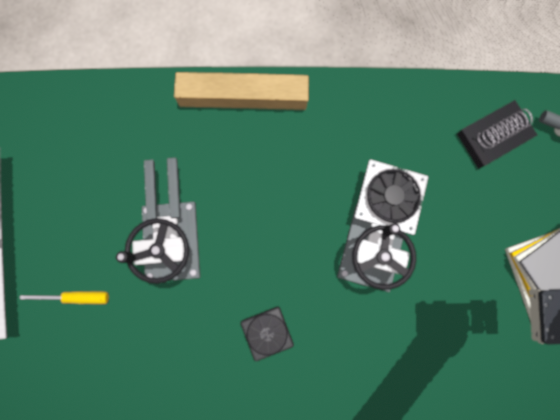

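The fan grip now stands at about (394,229), roughly -8° from the axis as intended. The bare lift is unchanged and the arm is clear of everything.

```bash
python3 -c "from rig import r; print(r.close_job())"
```

```text
the job is handed in; nothing more can be done
None
```

I cranked the fan lift clockwise to its hard upper stop, about 1.1 turns from the start, then turned it back about 92° and let go; the bare lift was not touched, and the job was handed in at about 15.5 s.

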